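# Clamp a glued alabaster block under the bench screw press

## Task

The alabaster block has just been glued to its wooden board: slide the board gently back on the press bed until its rear edge sits flat against the steel stop. Then take the crank by its red grip and, without letting go, wind the screw down clockwise until the rubber foot bears firmly on the block (about 120 N, never over 200 N or the stone cracks), and let go so that the press stays clamped. Leave the figurine, the glue jar and the chisel alone.

Things in the scene. Friction and masses are not known exactly. Their poses are not given: they have to be found in the camera images.
- press: blue bench screw press, bolted down. Origin: at table height on the vertical screw axis; its +x points to the rear stop (away from the operator), +z up. Bed plate 290 (x, from -210 to +80) x 270 (y) x 12 mm high; two 24 mm posts at y +-118 mm; bridge 50 (x) x 280 (y) mm, from 160 to 188 mm high, with a brass nut flange to 198 mm; the crank turns above it.
- stop: upright steel strip, 200 mm wide along y, standing 18 mm above the bed, fixed on the bed. Origin: centre of the foot of its face towards the operator, on the bed; that face is 55 mm behind the screw axis. +x as the press.
- board: loose wooden base board, 170 (x) x 150 (y) x 20 mm, 0.32 kg, lying on the bed. Origin: centre of its underside; +x points to the rear edge.
- board_front (a point): middle of the board's front edge face (operator's side), half-way up its 20 mm thickness. To be pushed here; sliding it with the stone takes 6 to 14 N, and the free way to the stop is 25 to 45 mm.
- board_back (a point): middle of the board's rear edge face, half-way up; comes to lie against the stop.
- stone: pale pink-white alabaster block, about 100 x 80 mm in plan, 0.66 kg, standing unfastened on the board (the glue does not hold yet; it rides along by friction), at any yaw. Its top is roughed out in steps, anywhere from 26 to 46 mm above its underside, so the height at which the foot lands differs from case to case and must be felt. Origin: centre of its underside.
- foot: black rubber foot, 44 mm across, under the screw; moves up and down only. Origin: centre of its underside. It yields elastically by about 1 mm per 30 N, 10 mm at most.
- crank (a joint): crank angle, rad, grows clockwise from above. A turn lowers screw, foot and crank 20 mm; 1.3 to 3.1 turns reach the stone. At 0 the grip lies behind the axis (press +x) and the foot's underside is 112 mm above the table. Friction 0.45 N m (6.4 N at the grip) keeps it where it is left (up to 140 N of foot pressure); tightening, each 10 N at the foot adds 0.032 N m (0.45 N at the grip).
- crank_hub (a point): top of the crank's hub, on the screw axis; goes down with the crank. The crank arm carries the grip at 70 mm from this axis, its hub is 34 mm across.
- grip_center (a point): centre of the upright red grip, 25 mm thick and 75 mm tall, that spins freely about its own vertical axis on the end of the crank; z up. The grip's foot is 15 mm above the underside of the arm and level with 6 mm below the hub's top; free space all round it and above it.
- figurine: small white alabaster figurine, 142 mm tall, 60 mm wide, standing loose beside the press. Origin: centre of its underside. Not to be touched.
- glue_jar: white jar with orange cap, 75 mm tall, 56 mm wide, standing loose beside the press. Origin: centre of its underside. Not to be touched.
- chisel: wood-handled chisel, 230 mm long, lying loose on the table beside the press. Origin: on the table under its middle, +x towards the blade. Not to be touched.
There are look-alikes about, which are no part of the job. What is meant by the board is not pink, white or yellow, and is the larger of those in its own colour.

How it is judged:
On the way, in this order (a step that is already met when the one before it is completed fails the run):
1. the board lies flat against the stop (gap under 4 mm, square within 0.05 rad), the foot not yet on the stone (x of board_back in the frame of stop above -0.004 m and angle between the x axis of board and the x axis of stop, either way round below 0.05 rad and contact force between foot and stone below 1 N), for 0.2 s.
2. the foot presses on the stone with more than 60 N, wound down with the hand at the grip (contact force between foot and stone above 60 N and distance between the grasp point and grip_center below 0.07 m), for 0.2 s.
At the end, for the whole second after the job is handed in: The board lies against the stop (gap under 4 mm, square within 0.05 rad), the stone stands on it level, and the press, let go, keeps pressing the foot on the stone with 60 to 200 N (x of board_back in the frame of stop above -0.004 m and angle between the x axis of board and the x axis of stop, either way round below 0.05 rad and contact force between foot and stone between 60 and 200 N and angle between stone's own z axis and vertical below 0.05 rad and linear speed of stone below 0.01 m/s); the robot touches nothing.
It fails at once if the foot presses on the stone with more than 200 N (it cracks) (contact force between foot and stone above 200 N).
It fails at once if the board is rammed into the stop with more than 60 N (contact force between board and stop above 60 N).
It fails at once if the grip is let go part-way: foot lowered by more than 8 mm, not yet on the stone, and the hand more than 70 mm from the grip (distance of foot from where it was at the start of the episode above 0.008 m and contact force between foot and stone below 1 N and distance between the grasp point and grip_center above 0.07 m).
It fails at once if the figurine, the glue jar or the chisel is moved by more than 15 mm (distance of any of figurine, glue_jar, chisel from where it was at the start of the episode above 0.015 m).
It also fails if it takes over 69 s, if anything falls off the work surface, if the arm or the gripper's body presses on something with over 40 N, if the wrist force passes 120 N, or if a joint passes its speed limit or range.

## Robot

A 6-joint arm with a two-finger parallel gripper is mounted at the origin on the work surface. World frame = base frame: x ahead of the robot, y to its left, z up, the work surface at z = 0. Lengths are in m, angles in rad, forces in N, time in s.
With the tool pointing down it reaches from about 0.35 to 0.975 m from the base axis. Payload 4.9 kg.
Tool frame: the origin (TCP) lies at the very end of the fingers, on their centre line; the grasp point (between the pads) lies 19 mm behind it; z points along the fingers, y is the direction in which the jaws open and shut (so a half turn about z gives the same grasp; the last joint's range is limited). The gripper opens to 85 mm and grips with 20 to 120 N. Pads are 22 mm wide; open, the fingers measure 114 mm over their backs; the gripper's body (76 mm by 85 mm) begins 54 mm behind the grasp point. The pads swing forward as they close: fully open they stand 13 mm farther back than shut.
Start: joints at [1.092, 0.053, 1.613, -0, 1.476, -0.119], TCP at [0.22, 0.585, 0.231] pointing down, gripper open.
Joint ranges: [-3.01, 3.01], [-1.01, 2.22], [0.06, 2.58], [-1.02, 4.17], [0.09, 2.62], [-3.14, 3.14]. Speed limits (rad/s): [2.57, 2.57, 3.14, 3.14, 3.14, 3.14].

## Interface

Orientations are given as a unit quaternion [w, x, y, z].
In Python, from workcell import ctrl gives the robot as it stands. The module is installed in compiled form; this text tells all that it offers.
- The arm moves only by the tool apply_moves, never from a script. Its argument "plan" is a list of rows, each an object with "angular": the turn, a rotation vector about the tool's x, y, z in degrees, a list of three; "xyz": the shift along the tool's x, y, z in m, a list of three; "claw": the closure, from 0 (fully open) to 1 (shut). In form: [{"angular": [rx, ry, rz], "xyz": [dx, dy, dz], "claw": claw}, ...]. A call has 1 to 12 rows; each row is the pose to reach, as a shift and turn from the pose commanded when the call began, along the tool's axes at that moment; what a row does not reach only later rows make up. A row lasts 1/10 s, in which the tool goes at most 50 mm and 8.59 degrees, less where a joint would pass 70% of its speed; a pose out of reach is approached as far as the arm can. A call with a gripper value outside its range is refused whole. The fingers move at their own pace and stop on an object; "force" is the grip in N (left out, the last holds). Time passes only in rows, so rows that repeat a pose let the fingers close. It gives the time, the measured TCP pose, the force and the opening at its end, in the units of the state.
- ctrl.state(): the state, without advancing time (a new reading comes with each control period).
- ctrl.camera(name): name is "scene" or "top" or "wrist"; returns a dict with "img" (420x560x3 uint8, red, green, blue), "z_map" (420x560 float32, m along the optical axis (not along the pixel's ray), 0 where there is no reading), "K" (3x3 intrinsics, pixels), "k1" (the pictures are not rectified: a ray, as slopes to the right and down, at radius r is drawn at 1 + k1 r^2 times it, then the intrinsics apply), "eye" and "orientation" of the camera in the world; the wrist camera has in their place "mount" (4x4, takes a point from camera to tool coordinates, whose origin is the TCP and whose axes are the flange's). Camera axes: x right, y down, z forward; pixel columns grow to the right and rows downward; lengths in m; the calibration is good to about 2 mm. A picture is of the moment at which its call begins: read the wrist's pose just before it.
- ctrl.job_done(): hands the job in, once; it reports no verdict.
Trained networks look in the newest picture that a camera, given by its name, has taken for a name from the list of things; names that differ only in an ending like _2 or _b are one class to them, and where a whole thing is asked for, a point or a joint stands for the part that bears it (a point fixed in the world has none). Each returns a list of dicts, best first, with "conf" (0 to 1); they miss things now and then, are a little off and sometimes report something else, mostly with a low value. They report only what shows in the picture. A call takes as long as a camera call. They do not tell look-alikes from the thing itself.
- ctrl.look_for(query, camera): "extent" ([left, top, right, bottom] in pixels, round what is visible of it).
- ctrl.landmark_of(query, camera): "xy" ([column, row] in pixels: a listed point, or the origin of a listed thing).
The state is a dict: "time_s": time; "joints": joint angles; "dq": joint speeds; "joint_efforts": joint torques, N m; "tcp_pos": TCP position; "tool_rot": TCP orientation; "ft_force": force on the tool from outside, world axes, zero at the start; "ft_torque": the same for the moment, N m; "opening": finger opening in m.
Only numpy, scipy, OpenCV 4.12 (cv2) and the standard library are available. Lean on these libraries where they do the work, as an engineer would, in place of code of your own. Each camera call takes 0.05 s, during which the arm holds its last target.

## Working session

There is one attempt and no reset: what is moved stays moved. The work goes in short steps, Python scripts to look and compute and a tool call to move; the robot and the scene stay as the last step left them, time stands still between calls to the robot, and variables do not carry over. Pictures are saved under pics/ and viewed, and the job is handed in when it is done.

Besides the shell and the picture viewer there is one more tool, called after "Emit:" in YAML: its name, and indented under it one key for each argument. apply_moves: Moves the arm, as the interface text tells. Its arguments: {"type":"object","properties":{"plan":{"type":"array","items":{"type":"object","properties":{"angular":{"type":"array","items":{"type":"number"}},"xyz":{"type":"array","items":{"type":"number"}},"claw":{"type":"number"}}}},"force":{"type":"number"}},"required":["plan"]}

```bash
mkdir -p pics; ls; cat > h.py <<'E'
import numpy as np, cv2
from workcell import ctrl
from scipy.spatial.transform import Rotation as R
def quat(q): return R.from_quat([q[1],q[2],q[3],q[0]])
def cam(n):
    s=ctrl.state(); c=ctrl.camera(n)
    if 'mount' in c:
        T=np.eye(4);T[:3,:3]=quat(s['tool_rot']).as_matrix();T[:3,3]=s['tcp_pos'];T=T@np.array(c['mount'])
    else:
        T=np.eye(4);o=np.array(c['orientation']);T[:3,:3]=o if o.shape==(3,3) else quat(o).as_matrix();T[:3,3]=c['eye']
    c['T']=T;return c
def rays(c,px):
    px=np.atleast_2d(np.array(px,float))
    n=cv2.undistortPoints(px[:,None,:],np.array(c['K'],float),np.array([c['k1'],0,0,0.]))[:,0]
    return np.c_[n,np.ones(len(n))]
def at_z(c,px,z):
    d=rays(c,px)@c['T'][:3,:3].T;o=c['T'][:3,3]
    return o+d*((z-o[2])/d[:,2])[:,None]
def dep(c,px):
    px=np.atleast_2d(px);z=np.array([c['z_map'][int(round(p[1])),int(round(p[0]))] for p in px])
    return (rays(c,px)*z[:,None])@c['T'][:3,:3].T+c['T'][:3,3]
def cloud(c):
    v,u=np.mgrid[0:420,0:560];px=np.c_[u.ravel(),v.ravel()]
    P=(rays(c,px)*c['z_map'].ravel()[:,None])@c['T'][:3,:3].T+c['T'][:3,3]
    return P.reshape(420,560,3)
def save(c,n,s=1):
    cv2.imwrite('pics/'+n,cv2.resize(c['img'][:,:,::-1],None,fx=s,fy=s))
E
python3 - <<'E'
from h import *
for n in ['scene','top']:
    c=cam(n); save(c,n+'0.png',1.4); print(n,c['eye'],c['K'],c['k1'])
    for q in ['press','stop','board','board_front','board_back','stone','foot','crank_hub','grip_center','figurine','glue_jar','chisel']:
        print(q,[(np.round(d['xy'],1).tolist(),round(d['conf'],2)) for d in ctrl.landmark_of(q,n)][:4])
print(ctrl.state())
E
```

```text
pics
scene [ 0.93926662 -0.43462198  1.16707081] [[430.45100939   0.         280.11705016]
 [  0.         430.45100939 208.94675566]
 [  0.           0.           1.        ]] -0.11473353693195278
press [([275.3, 306.2], 0.82), ([317.8, 249.3], 0.16)]
stop [([283.2, 314.3], 0.97)]
board [([251.1, 287.4], 0.92), ([371.0, 207.2], 0.91), ([158.7, 333.5], 0.77), ([276.1, 180.5], 0.61)]
board_front [([235.1, 266.5], 0.95), ([283.4, 201.1], 0.86), ([375.8, 225.1], 0.7), ([177.2, 318.0], 0.66)]
board_back [([140.8, 347.9], 0.81), ([159.0, 245.8], 0.78), ([369.0, 182.0], 0.75), ([275.1, 301.9], 0.72)]
stone [([260.2, 286.2], 0.76)]
foot [([275.3, 305.9], 0.58)]
crank_hub [([271.8, 254.8], 0.69)]
grip_center [([292.9, 228.9], 0.63), ([260.2, 287.3], 0.56)]
figurine [([318.3, 246.9], 0.91)]
glue_jar [([205.6, 364.7], 0.81)]
chisel [([339.2, 230.3], 0.91)]
top [0.23000838 0.0178006  1.48415724] [[438.62660324   0.         288.25122886]
 [  0.         438.62660324 204.32080253]
 [  0.           0.           1.        ]] -0.07348959448033776
press [([332.8, 176.4], 0.72)]
stop []
board [([386.5, 
[... 538 characters left out ...]
([243.3, 177.5], 0.75)]
{'time_s': 1.3, 'joints': array([ 1.09201118e+00,  5.27308266e-02,  1.61288630e+00,  6.87918691e-06,
        1.47599068e+00, -1.18975748e-01]), 'dq': array([ 0.00039852, -0.00069425, -0.00079643, -0.00068013, -0.00044451,
        0.00129654]), 'joint_efforts': array([-1.00655339e-03, -3.93669462e+01, -3.70454907e+01, -1.72396471e-04,
        6.00667372e-04, -3.28816803e-06]), 'tcp_pos': array([0.22003875, 0.58497443, 0.23129264]), 'tool_rot': array([-5.50365761e-06,  1.78936132e-01,  9.83860692e-01, -6.23370604e-06]), 'ft_force': array([ 0.67974263, -0.27542856, -0.54621611]), 'ft_torque': array([-0.03542838,  0.00549225,  0.03553936]), 'opening': 0.08537856368674225}
```

View pics/scene0.png

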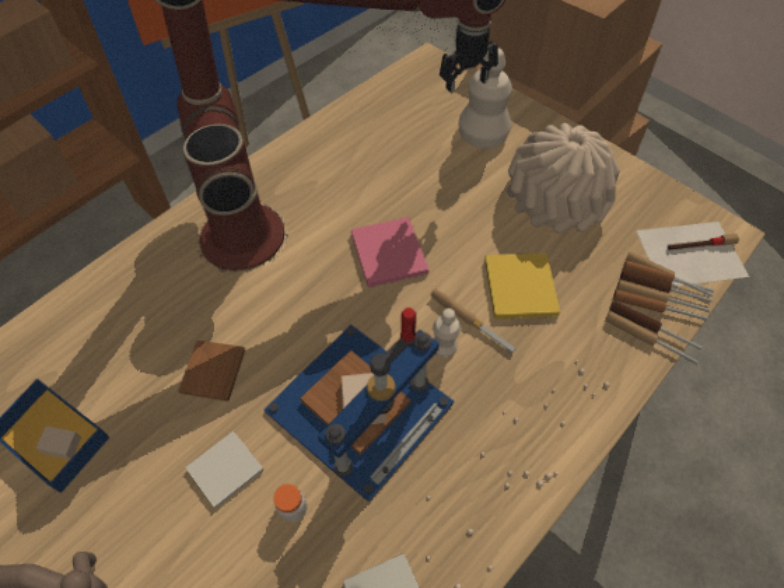

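View pics/top0.png

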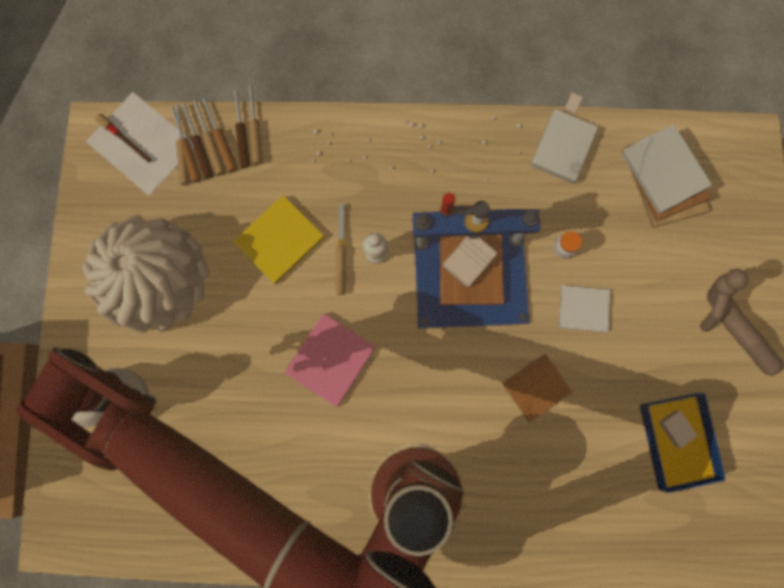

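```bash
python3 - <<'E'
from h import *
c=cam('top');P=cloud(c)
np.savez('top.npz',img=c['img'],P=P,T=c['T'],K=c['K'],k1=c['k1'])
im=c['img'].astype(int)
cv2.imwrite('pics/topcrop.png',cv2.resize(c['img'][130:250,270:430,::-1],None,fx=5,fy=5,interpolation=cv2.INTER_CUBIC))
blue=(im[...,2]>im[...,0]+25)&(im[...,2]>im[...,1]+15)
reg=np.zeros((420,560),bool);reg[130:245,280:400]=1
z=P[...,2]
print('table z',np.median(z[250:260,260:350]))
m=blue&reg&(z<0.04);print('bed z',np.median(z[m]))
r=cv2.minAreaRect(P[m][:,:2].astype(np.float32));print('bed',r)
m2=blue&reg&(z>0.14);print('bridge z',np.median(z[m2]))
r=cv2.minAreaRect(P[m2][:,:2].astype(np.float32));print('bridge',r)
# board
for nm,zz in (('board',(0.025,0.04)),('stone',(0.05,0.10))):
    m3=reg&(~blue)&(z>zz[0])&(z<zz[1]);
    n,l,st,ce=cv2.connectedComponentsWithStats(m3.astype(np.uint8))
    for k in np.argsort(-st[1:,4])[:3]+1:
        q=P[l==k];print(nm,st[k],np.median(q[:,2]),q.mean(0),cv2.minAreaRect(q[:,:2].astype(np.float32)))
red=(im[...,0]>130)&(im[...,1]<60)&(im[...,2]<70)&reg;print('grip',P[red].mean(0),P[red][:,2].max(),red.sum())
E
```

```text
table z -0.0008712422846257617
bed z 0.010818697047852321
bed ((0.49808284640312195, -0.1267472505569458), (0.1946033239364624, 0.2685321569442749), 0.012004460208117962)
bridge z 0.18684416782698876
bridge ((0.48092901706695557, -0.025182068347930908), (0.23041298985481262, 0.4540312886238098), 53.37259292602539)
board [ 314  168   46   50 1347] 0.031037881299474046 [ 0.51375598 -0.12681099  0.03108155] ((0.5301458239555359, -0.12400444597005844), (0.16970770061016083, 0.15049627423286438), 1.5992872714996338)
board [396 170   4  13  20] 0.03271172637212416 [ 0.58912936 -0.33083294  0.03289251] ((0.5893949270248413, -0.33047887682914734), (0.039370451122522354, 0.00778792891651392), 7.704339981079102)
board [366 168   6   6  12] 0.03411439645972103 [ 0.6057009  -0.23182617  0.03281912] ((0.6067569851875305, -0.23131129145622253), (0.024168796837329865, 0.007196047343313694), 47.81504440307617)
stone [317 169  38  35 729] 0.06007812091260134 [ 0.54688123 -0.11696785  0.06290089] ((0.5485118627548218, -0.11627902835607529), (0.08027586340904236, 0.10086537897586823), 49.728206634521484)
stone [368 167   8   5  24] 0.07597506580390434 [ 0.60307611 -0.23235932  0.0759153 ] ((0.6035778522491455, -0.23290300369262695), (0.019668862223625183, 0.008151195012032986), 70.86751556396484)
stone [298 170   7   4  21] 0.07246444469227598 [ 0.58816884 -0.0019962   0.07303836] ((0.588461697101593, -0.0018166862428188324), (0.00711833406239748, 0.020352130755782127), 3.493483543395996)
grip [ 0.60171349 -0.04722422  0.35349828] 0.35824807875980147 35
```

View pics/topcrop.png

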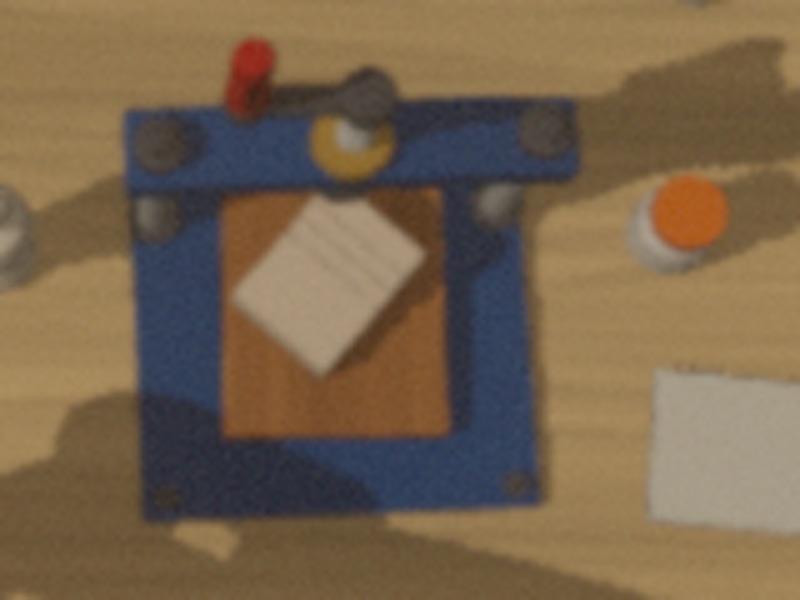

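```bash
cat > geo.py <<'E'
from h import *
E
python3 - <<'E'
from h import *
d=np.load('top.npz');c=dict(d);c['z_map']=None
im=d['img'].astype(int);P=d['P']
print('cam R',np.round(d['T'][:3,:3],3).tolist())
# edges by sub-pixel: lines in crop coordinates (crop/5 + offset)
def cr(pts,z):
    pts=np.array(pts,float); px=(pts+0.5)/5-0.5+[270,130]; return at_z(c,px,z)
L=cr([[137,230],[146,515]],.012);Rr=cr([[527,250],[541,500]],.012);F=cr([[150,519],[535,504]],.012)
for n,l in (('bedL',L),('bedR',Rr),('bedF',F)): v=l[1]-l[0];print(n,np.round(l[:,:2],4).tolist(),np.degrees(np.arctan2(v[1],v[0])))
for n,l in (('bdL',cr([[221,200],[223,436]],.032)),('bdR',cr([[443,200],[451,432]],.032)),('bdF',cr([[225,438],[448,435]],.032))): v=l[1]-l[0];print(n,np.round(l[:,:2],4).tolist(),np.degrees(np.arctan2(v[1],v[0])))
for n,l in (('brR',cr([[127,188],[575,178]],.188)),('brT',cr([[127,110],[575,98]],.188))): v=l[1]-l[0];print(n,np.round(l[:,:2],4).tolist(),np.degrees(np.arctan2(v[1],v[0])))
print('flange .198',cr([[352,140]],.198)); print('hub',cr([[368,92]],.287)); print('griptop',cr([[257,54]],.356))
print('figurine top',cr([[-5,235]],.142),'jar',cr([[690,212]],.075))
ui=[(int(270+368/5),int(130+92/5)),(int(270+257/5),int(130+54/5))]
for u,v in ui: print(np.round(P[v-1:v+2,u-1:u+2,2],3).tolist())
E
```

```text
cam R [[0.022, -0.985, 0.173], [-1.0, -0.02, 0.014], [-0.011, -0.173, -0.985]]
bedL [[0.5894, 0.0112], [0.3923, 0.0015]] -177.18329061040444
bedR [[0.5808, -0.2578], [0.4077, -0.2652]] -177.56763775610594
bedF [[0.3896, -0.0013], [0.4049, -0.2611]] -86.63644781136074
bdL [[0.6067, -0.0456], [0.4442, -0.0488]] -178.86462025958582
bdR [[0.6098, -0.1971], [0.4499, -0.2014]] -178.44087035504944
bdF [[0.4429, -0.0502], [0.4479, -0.1994]] -88.08474494117458
brR [[0.5727, 0.0186], [0.5846, -0.2549]] -87.50142924886856
brT [[0.622, 0.0195], [0.6355, -0.2559]] -87.21138137013463
flange .198 [[ 0.60280404 -0.11747927  0.198     ]]
hub [[ 0.60544719 -0.11722191  0.287     ]]
griptop [[ 0.60382946 -0.04989406  0.356     ]]
figurine top [[0.55276045 0.10099317 0.142     ]] jar [[ 0.59393084 -0.35494586  0.075     ]]
[[0.287, 0.287, 0.284], [0.287, 0.282, 0.287], [0.285, 0.288, 0.288]]
[[0.356, 0.354, 0.351], [0.354, 0.355, 0.351], [0.354, 0.358, 0.352]]
```

Emit:
apply_moves:
  plan:
    - {"xyz":[-0.304,-0.297,-0.03],"angular":[0,0,-8],"claw":0.5}
    - {"xyz":[-0.304,-0.297,-0.03],"angular":[0,0,-16],"claw":0.5}
    - {"xyz":[-0.304,-0.297,-0.03],"angular":[0,0,-23],"claw":0.5}
    - {"xyz":[-0.304,-0.297,-0.03],"angular":[0,0,-23.2],"claw":0.5}
    - {"xyz":[-0.304,-0.297,-0.03],"angular":[0,0,-23.2],"claw":0.5}
    - {"xyz":[-0.304,-0.297,-0.03],"angular":[0,0,-23.2],"claw":0.5}
    - {"xyz":[-0.304,-0.297,-0.03],"angular":[0,0,-23.2],"claw":0.5}
    - {"xyz":[-0.304,-0.297,-0.03],"angular":[0,0,-23.2],"claw":0.5}
    - {"xyz":[-0.428,-0.6,-0.03],"angular":[0,0,-23.2],"claw":0.5}
    - {"xyz":[-0.428,-0.6,-0.03],"angular":[0,0,-23.2],"claw":0.5}
    - {"xyz":[-0.428,-0.6,-0.03],"angular":[0,0,-23.2],"claw":0.5}
    - {"xyz":[-0.428,-0.6,-0.03],"angular":[0,0,-23.2],"claw":0.5}

```text
time_s: 2.55
tcp_pos: [0.4003, 0.022, 0.2609]
tool_rot: [0.001, -0.023, 1.0, -0.0]
ft_force: [0.7, -0.6, 0.1]
opening: 0.0427
```

Emit:
apply_moves:
  plan:
    - {"xyz":[-0.003,-0.149,0.0],"angular":[0,0,0],"claw":0.5}
    - {"xyz":[-0.003,-0.149,0.0],"angular":[0,0,0],"claw":0.5}
    - {"xyz":[-0.003,-0.149,0.0],"angular":[0,0,0],"claw":0.5}
    - {"xyz":[-0.003,-0.149,0.0],"angular":[0,0,0],"claw":0.5}
    - {"xyz":[-0.003,-0.149,0.0],"angular":[0,0,0],"claw":0.5}

```text
time_s: 3.05
tcp_pos: [0.4101, -0.1258, 0.2605]
tool_rot: [-0.0, -0.021, 1.0, 0.0]
ft_force: [0.0, 0.5, -0.4]
opening: 0.0426
```

```bash
python3 - <<'E'
from h import *
c=cam('wrist');save(c,'w1.png',1.4);np.savez('w1.npz',**{k:c[k] for k in ('img','z_map','K','k1','T')})
s=ctrl.state();print(s['tcp_pos'],s['tool_rot'],s['ft_force'],c['T'])
for q in ['board_front','stone','board']: print(q,[(np.round(d['xy'],1).tolist(),round(d['conf'],2)) for d in ctrl.landmark_of(q,'wrist')][:3])
E
```

```text
[ 0.41021307 -0.12482386  0.2605016 ] [-2.29408073e-05 -2.21750378e-02  9.99754069e-01  2.61010647e-04] [0.07929333 0.69087711 0.69145636] [[-4.25349927e-02  9.54959849e-01  2.93670667e-01  3.34850793e-01]
 [ 9.99094878e-01  4.05243929e-02  1.29305567e-02 -1.28001388e-01]
 [ 4.47336995e-04  2.93954860e-01 -9.55819198e-01  4.03070368e-01]
 [ 0.00000000e+00  0.00000000e+00  0.00000000e+00  1.00000000e+00]]
board_front [([120.1, 77.8], 0.86), ([503.0, 166.8], 0.79), ([127.8, 201.4], 0.78)]
stone [([287.9, 280.4], 0.96)]
board [([89.8, 192.2], 0.88), ([159.9, 47.2], 0.61), ([537.2, 115.6], 0.57)]
```

View pics/w1.png

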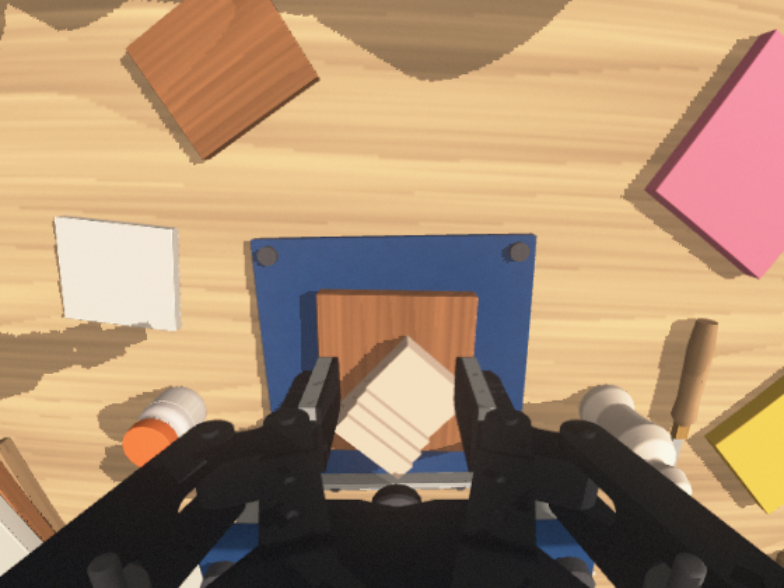

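```bash
python3 - <<'E'
from h import *
c=dict(np.load('w1.npz'));P=cloud(c)
def w(pts,z): return at_z(c,(np.array(pts,float)+.5)/1.4-.5,z)
for n,p,z in (('bedF',[[254,239],[533,235]],.012),('bedL',[[252,250],[268,430]],.012),('bedR',[[535,245],[524,400]],.012),
 ('boardF',[[317,292],[477,295]],.032),('bdL',[[317,294],[320,355]],.032),('bdR',[[477,297],[475,440]],.032),('stopTopFront',[[325,473],[470,473]],.030),('bdBack',[[345,450],[470,450]],.032)):
    q=w(p,z);v=q[1]-q[0];print(n,np.round(q[:,:2],4).tolist(),round(np.degrees(np.arctan2(v[1],v[0])),2))
im=c['img'];cv2.imwrite('pics/w1c.png',cv2.resize(im[200:360,220:350,::-1],None,fx=4.5,fy=3.7,interpolation=cv2.INTER_CUBIC))
z=P[...,2];print(np.median(z[20:60,230:260]),)
# stone height map
m=(z>.05)&(z<.09)&(P[...,0]>.47)&(P[...,0]<.64)&(abs(P[...,1]+.12)<.08)
q=P[m];print(m.sum(),q[:,2].min(),q[:,2].max(),np.histogram(q[:,2],bins=np.arange(.05,.09,.002)))
np.save('stone.npy',q)
E
```

```text
bedF [[0.4034, -0.2587], [0.3886, 0.0019]] 93.25
bedL [[0.414, -0.2611], [0.6116, -0.2561]] 1.48
bedR [[0.3979, 0.0051], [0.5627, 0.0168]] 4.05
boardF [[0.4467, -0.1962], [0.4434, -0.0492]] 91.31
bdL [[0.4486, -0.1963], [0.5099, -0.1943]] 1.88
bdR [[0.4453, -0.049], [0.5999, -0.0352]] 5.11
stopTopFront [[0.6502, -0.1916], [0.6436, -0.0357]] 92.41
bdBack [[0.6178, -0.1698], [0.6125, -0.0392]] 92.34
2.0902877242323648e-05
4736 0.05010822311418989 0.08009380386783849 (array([  55,   38,   69, 1221, 1073,   56,  104,  462,   67,   55,  355,
        259,   50,  496,  375,    1,    0,    0,    0]), array([0.05 , 0.052, 0.054, 0.056, 0.058, 0.06 , 0.062, 0.064, 0.066,
       0.068, 0.07 , 0.072, 0.074, 0.076, 0.078, 0.08 , 0.082, 0.084,
       0.086, 0.088]))
```

View pics/w1c.png

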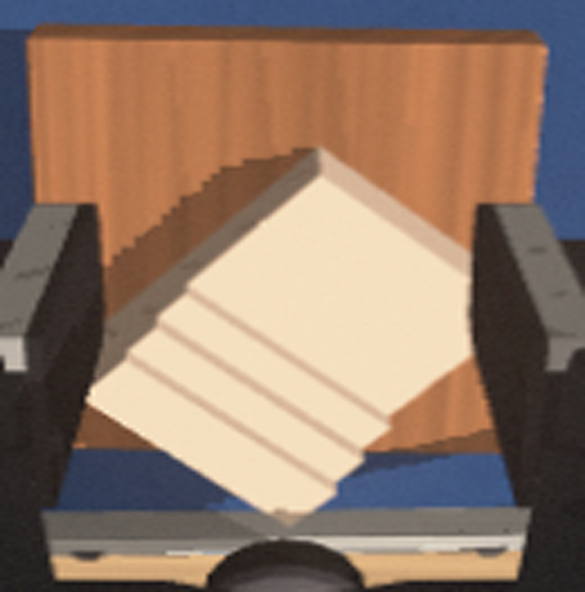

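Emit:
apply_moves:
  plan:
    - {"xyz":[0,0,0.04],"angular":[0,0,0],"claw":0.5}
    - {"xyz":[0,0,0.08],"angular":[0,0,0],"claw":0.5}
    - {"xyz":[0,0,0.12],"angular":[0,0,0],"claw":0.5}
    - {"xyz":[0,0,0.16],"angular":[0,0,0],"claw":0.5}
    - {"xyz":[0,0,0.19],"angular":[0,0,0],"claw":0.5}
    - {"xyz":[0,0,0.215],"angular":[0,0,0],"claw":0.5}
    - {"xyz":[0,0,0.232],"angular":[0,0,0],"claw":0.5}
    - {"xyz":[0,0,0.241],"angular":[0,0,0],"claw":0.5}
    - {"xyz":[0,0,0.241],"angular":[0,0,0],"claw":0.5}
    - {"xyz":[-0.008,0,0.241],"angular":[0,0,0],"claw":0.5}
    - {"xyz":[-0.015,0,0.241],"angular":[0,0,0],"claw":0.5}
    - {"xyz":[-0.018,0,0.241],"angular":[0,0,0],"claw":0.5}

```text
time_s: 4.45
tcp_pos: [0.4303, -0.1245, 0.021]
tool_rot: [0.001, -0.023, 1.0, -0.001]
ft_force: [0.9, -0.5, -0.6]
opening: 0.0428
```

```bash
python3 - <<'E'
from h import *
c=cam('scene');cv2.imwrite('pics/s1.png',cv2.resize(c['img'][170:350,170:350,::-1],None,fx=3.3,fy=3.3,interpolation=cv2.INTER_CUBIC))
s=ctrl.state();print(s['time_s'],s['tcp_pos'],s['tool_rot'],s['ft_force'])
E
```

```text
4.5 [ 0.43024391 -0.12451318  0.02083308] [ 1.25771959e-03 -2.27898556e-02  9.99739315e-01 -5.84608062e-04] [-0.3969057   0.47804754  0.14187112]
```

View pics/s1.png

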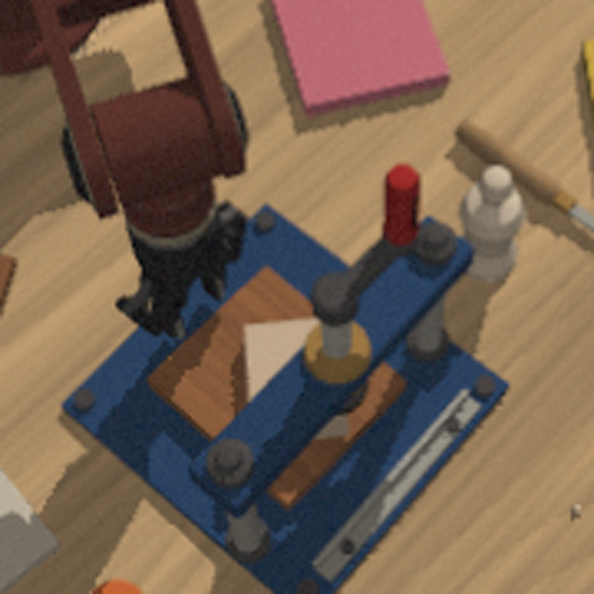

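Emit:
apply_moves:
  plan:
    - {"xyz":[-0.002,0,0.004],"angular":[0,0,0],"claw":0.5}
    - {"xyz":[-0.004,0,0.004],"angular":[0,0,0],"claw":0.5}
    - {"xyz":[-0.007,0,0.004],"angular":[0,0,0],"claw":0.5}
    - {"xyz":[-0.01,0,0.004],"angular":[0,0,0],"claw":0.5}
    - {"xyz":[-0.013,0,0.004],"angular":[0,0,0],"claw":0.5}
    - {"xyz":[-0.016,0,0.004],"angular":[0,0,0],"claw":0.5}
    - {"xyz":[-0.019,0,0.004],"angular":[0,0,0],"claw":0.5}
    - {"xyz":[-0.022,0,0.004],"angular":[0,0,0],"claw":0.5}

```text
time_s: 5.3
tcp_pos: [0.448, -0.1232, 0.0151]
tool_rot: [-0.003, -0.023, 1.0, 0.0]
ft_force: [-10.9, -1.6, 7.5]
opening: 0.0428
```

Emit:
apply_moves:
  plan:
    - {"xyz":[-0.002,0,-0.001],"angular":[0,0,0],"claw":0.5}
    - {"xyz":[-0.005,0,-0.002],"angular":[0,0,0],"claw":0.5}
    - {"xyz":[-0.008,0,-0.002],"angular":[0,0,0],"claw":0.5}
    - {"xyz":[-0.01,0,-0.002],"angular":[0,0,0],"claw":0.5}
    - {"xyz":[-0.012,0,-0.002],"angular":[0,0,0],"claw":0.5}
    - {"xyz":[-0.014,0,-0.002],"angular":[0,0,0],"claw":0.5}

```text
time_s: 5.9
tcp_pos: [0.4641, -0.1223, 0.0172]
tool_rot: [-0.0, -0.023, 1.0, 0.0]
ft_force: [-4.2, -0.5, -2.7]
opening: 0.0425
```

```bash
python3 - <<'E'
from h import *
c=cam('scene');cv2.imwrite('pics/s2.png',cv2.resize(c['img'][170:350,170:350,::-1],None,fx=3.3,fy=3.3,interpolation=cv2.INTER_CUBIC))
s=ctrl.state();print(s['time_s'],s['tcp_pos'],s['tool_rot'],s['ft_force'])
E
```

```text
5.95 [ 0.46458332 -0.12235203  0.01746823] [ 1.65012156e-05 -2.26400458e-02  9.99743679e-01  5.94477258e-05] [-3.1717947   0.53948373 -3.12074515]
```

View pics/s2.png

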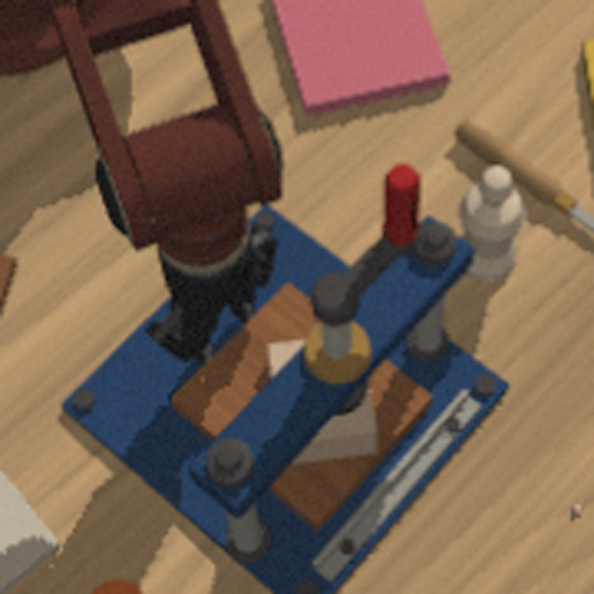

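Emit:
apply_moves:
  plan:
    - {"xyz":[-0.002,0,0],"angular":[0,0,0],"claw":0.5}
    - {"xyz":[-0.004,0,0],"angular":[0,0,0],"claw":0.5}
    - {"xyz":[-0.006,0,0],"angular":[0,0,0],"claw":0.5}
    - {"xyz":[-0.007,0,0],"angular":[0,0,0],"claw":0.5}

```text
time_s: 6.35
tcp_pos: [0.4715, -0.1222, 0.0176]
tool_rot: [0.0, -0.023, 1.0, -0.0]
ft_force: [-4.8, -0.4, -2.0]
opening: 0.0428
```

```bash
python3 - <<'E'
from h import *
c=cam('scene');cv2.imwrite('pics/s3.png',cv2.resize(c['img'][230:350,220:350,::-1],None,fx=5,fy=5,interpolation=cv2.INTER_CUBIC))
np.savez('s3.npz',**{k:c[k] for k in ('img','z_map','K','k1','T')})
E
```

```text
(no output)
```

View pics/s3.png

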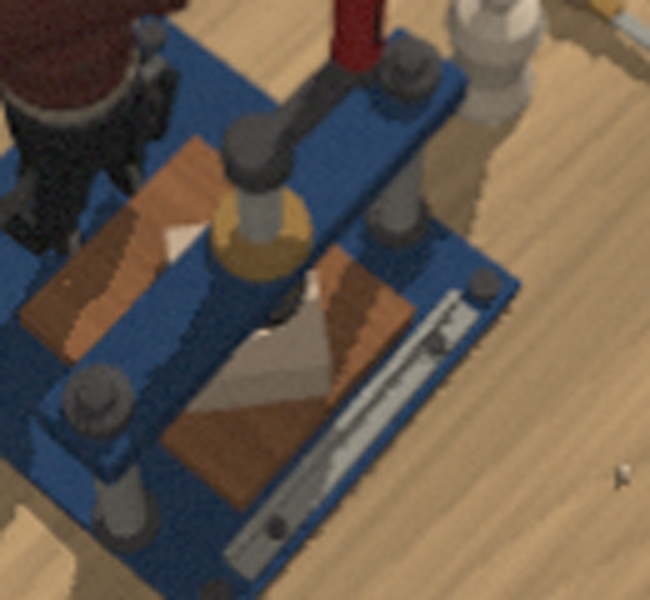

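Emit:
apply_moves:
  plan:
    - {"xyz":[-0.002,0,0],"angular":[0,0,0],"claw":0.5}
    - {"xyz":[-0.003,0,0],"angular":[0,0,0],"claw":0.5}
    - {"xyz":[-0.004,0,0],"angular":[0,0,0],"claw":0.5}

```text
time_s: 6.7
tcp_pos: [0.4752, -0.122, 0.0177]
tool_rot: [-0.0, -0.023, 1.0, -0.0]
ft_force: [-4.5, -0.2, -1.3]
opening: 0.043
```

Emit:
apply_moves:
  plan:
    - {"xyz":[-0.001,0,0],"angular":[0,0,0],"claw":0.5}
    - {"xyz":[-0.002,0,0],"angular":[0,0,0],"claw":0.5}
    - {"xyz":[-0.003,0,0],"angular":[0,0,0],"claw":0.5}

```text
time_s: 7.0
tcp_pos: [0.4782, -0.1219, 0.0176]
tool_rot: [-0.0, -0.023, 1.0, -0.0]
ft_force: [-5.0, -1.5, -1.7]
opening: 0.0422
```

Emit:
apply_moves:
  plan:
    - {"xyz":[-0.001,0,0],"angular":[0,0,0],"claw":0.5}
    - {"xyz":[-0.002,0,0],"angular":[0,0,0],"claw":0.5}
    - {"xyz":[-0.003,0,0],"angular":[0,0,0],"claw":0.5}

```text
time_s: 7.3
tcp_pos: [0.4792, -0.1219, 0.0176]
tool_rot: [-0.003, -0.023, 1.0, 0.0]
ft_force: [-16.3, -1.4, 8.5]
opening: 0.0429
```

```bash
python3 - <<'E'
from h import *
s=ctrl.state();print(s['time_s'],s['tcp_pos'],s['ft_force'])
c=cam('scene');cv2.imwrite('pics/s4.png',cv2.resize(c['img'][230:350,220:350,::-1],None,fx=5,fy=5,interpolation=cv2.INTER_CUBIC))
E
```

```text
7.3 [ 0.47922705 -0.12185246  0.01762296] [-16.31833594  -1.35434112   8.47830628]
```

View pics/s4.png

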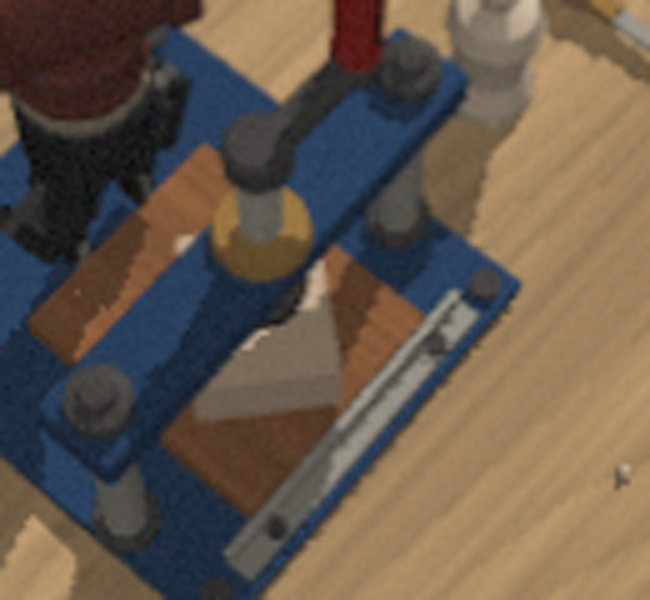

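Emit:
apply_moves:
  plan:
    - {"xyz":[-0.001,0,0],"angular":[0,0,0],"claw":0.5}
    - {"xyz":[-0.0015,0,0],"angular":[0,0,0],"claw":0.5}
    - {"xyz":[-0.0015,0,0],"angular":[0,0,0],"claw":0.5}
    - {"xyz":[-0.0015,0,0],"angular":[0,0,0],"claw":0.5}

```text
time_s: 7.75
tcp_pos: [0.4792, -0.1218, 0.0176]
tool_rot: [-0.005, -0.023, 1.0, 0.0]
ft_force: [-19.4, -1.6, 11.2]
opening: 0.0428
```

Emit:
apply_moves:
  plan:
    - {"xyz":[0.02,0,0],"angular":[0,0,0],"claw":0.5}
    - {"xyz":[0.045,0,0],"angular":[0,0,0],"claw":0.5}
    - {"xyz":[0.06,0,-0.03],"angular":[0,0,0],"claw":0.3}
    - {"xyz":[0.065,0,-0.08],"angular":[0,0,0],"claw":0}
    - {"xyz":[0.06,0,-0.13],"angular":[0,0,0],"claw":0}
    - {"xyz":[0.04,0,-0.18],"angular":[0,0,0],"claw":0}
    - {"xyz":[0.03,0,-0.23],"angular":[0,0,0],"claw":0}
    - {"xyz":[0.03,0,-0.26],"angular":[0,0,0],"claw":0}
    - {"xyz":[0.03,0,-0.26],"angular":[0,0,0],"claw":0}

```text
time_s: 8.65
tcp_pos: [0.4573, -0.1243, 0.287]
tool_rot: [0.009, -0.023, 1.0, -0.003]
ft_force: [0.7, -1.2, 0.1]
opening: 0.0851
```

```bash
python3 - <<'E'
from h import *
c=cam('wrist');save(c,'w2.png',1.4);np.savez('w2.npz',**{k:c[k] for k in ('img','z_map','K','k1','T')})
s=ctrl.state();print(s['time_s'],s['tcp_pos'],s['tool_rot'],s['ft_force'])
E
```

```text
8.7 [ 0.4558573  -0.12382774  0.28321506] [ 0.00582774 -0.02278436  0.99972089 -0.00224936] [ 0.05412581 -0.29491352 -0.39821769]
```

View pics/w2.png

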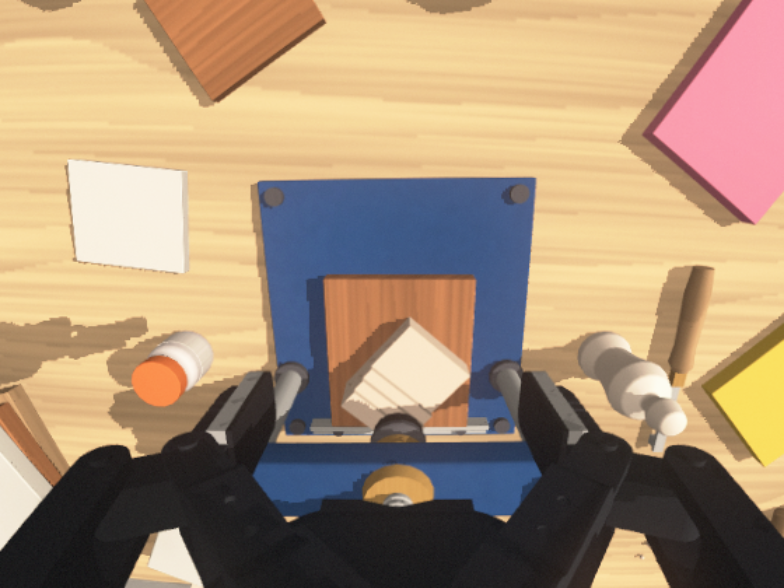

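Emit:
apply_moves:
  plan:
    - {"xyz":[0,0,-0.05],"angular":[0,0,0],"claw":0}
    - {"xyz":[0,0,-0.1],"angular":[0,0,0],"claw":0}
    - {"xyz":[-0.02,0.01,-0.142],"angular":[0,0,0],"claw":0}
    - {"xyz":[-0.06,0.03,-0.142],"angular":[0,0,0],"claw":0}
    - {"xyz":[-0.1,0.05,-0.142],"angular":[0,0,0],"claw":0}
    - {"xyz":[-0.135,0.06,-0.142],"angular":[0,0,0],"claw":0}
    - {"xyz":[-0.1546,0.0674,-0.142],"angular":[0,0,0],"claw":0}
    - {"xyz":[-0.1546,0.0674,-0.142],"angular":[0,0,0],"claw":0}
    - {"xyz":[-0.1546,0.0674,-0.142],"angular":[0,0,0],"claw":0}

```text
time_s: 9.6
tcp_pos: [0.6042, -0.0486, 0.4184]
tool_rot: [-0.001, -0.023, 1.0, 0.0]
ft_force: [-0.2, -0.0, 0.3]
opening: 0.0855
```

```bash
python3 - <<'E'
from h import *
c=cam('wrist');save(c,'w3.png',1.4);np.savez('w3.npz',**{k:c[k] for k in ('img','z_map','K','k1','T')})
s=ctrl.state();print(s['time_s'],s['tcp_pos'],s['tool_rot'],s['ft_force'])
for q in ['grip_center','crank_hub']: print(q,[(np.round(d['xy'],1).tolist(),round(d['conf'],2)) for d in ctrl.landmark_of(q,'wrist')][:3])
P=cloud(c);im=c['img'].astype(int);red=(im[...,0]>110)&(im[...,1]<70)&(im[...,2]<70)
q=P[red];z=q[:,2];print(red.sum(),np.percentile(z,[1,50,99]));t=q[z>np.percentile(z,98)-.004];print('top c',t.mean(0),cv2.minAreaRect(t[:,:2].astype(np.float32)))
E
```

```text
9.65 [ 0.60385502 -0.04887836  0.4190265 ] [-1.21079301e-04 -2.24469401e-02  9.99748028e-01  3.35631428e-05] [-0.25322326  0.29058708  0.05163944]
grip_center [([282.9, 211.6], 0.77)]
crank_hub [([208.8, 201.5], 0.63)]
1033 [0.00424169 0.35434157 0.35667198]
top c [ 0.60220509 -0.04658157  0.35634445] ((0.5714947581291199, -0.04361908882856369), (0.021606244146823883, 0.0832238718867302), 85.32086181640625)
```

View pics/w3.png

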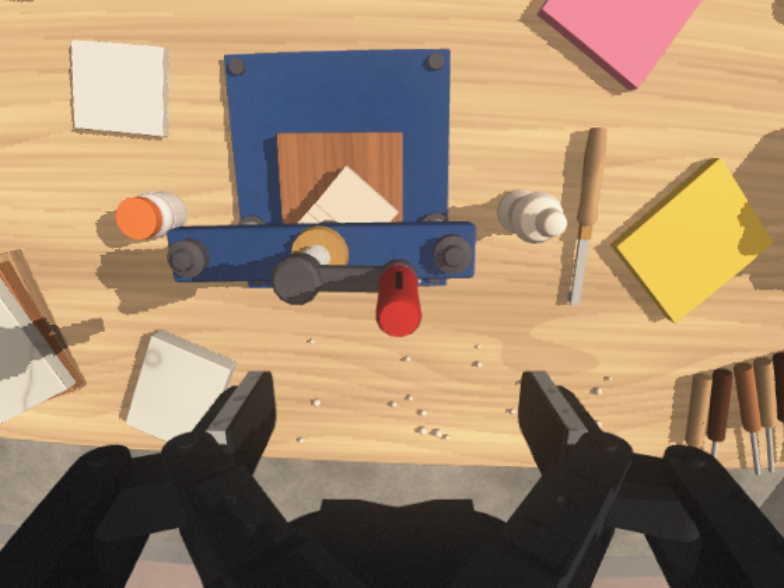

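```bash
python3 - <<'E'
from h import *
c=dict(np.load('w3.npz'));P=cloud(c)
def w(pts,z): return np.round(at_z(c,(np.array(pts,float)+.5)/1.4-.5,z),4)
print('grip',w([[399.5,317]],.356),'hub',w([[297,278]],.287),'flange',w([[319,249]],.198))
print('bridge corners',w([[170,229],[474,224],[176,282],[474,280]],.188))
print(P[225,285],P[198,212])
im=c['img'].astype(int);red=(im[...,0]>110)&(im[...,1]<70)&(im[...,2]<70)&(P[...,2]>.35)
n,l,st,ce=cv2.connectedComponentsWithStats(red.astype(np.uint8));k=1+np.argmax(st[1:,4]);q=P[l==k];print(st[k],q.mean(0),cv2.minEnclosingCircle(q[:,:2].astype(np.float32)))
E
```

```text
grip [[ 0.6024 -0.0461  0.356 ]] hub [[ 0.6025 -0.1146  0.287 ]] flange [[ 0.5994 -0.1154  0.198 ]]
bridge corners [[ 0.5885 -0.2519  0.188 ]
 [ 0.5727  0.0193  0.188 ]
 [ 0.6378 -0.2514  0.188 ]
 [ 0.6235  0.0242  0.188 ]]
[ 0.60172556 -0.04631021  0.35517976] [ 0.60196148 -0.11447619  0.28748838]
[270 210  31  30 689] [ 0.60152451 -0.0463968   0.3558372 ] ((0.5710274577140808, -0.048012152314186096), 0.0420931801199913)
```

Emit:
apply_moves:
  plan:
    - {"xyz":[0.001,0.001,0.04],"angular":[0,0,0],"claw":0}
    - {"xyz":[0.001,0.001,0.08],"angular":[0,0,0],"claw":0}
    - {"xyz":[0.001,0.001,0.105],"angular":[0,0,0],"claw":0}
    - {"xyz":[0.001,0.001,0.116],"angular":[0,0,0],"claw":0}
    - {"xyz":[0.001,0.001,0.116],"angular":[0,0,0],"claw":0.4}
    - {"xyz":[0.001,0.001,0.116],"angular":[0,0,0],"claw":1}
    - {"xyz":[0.001,0.001,0.116],"angular":[0,0,0],"claw":1}
    - {"xyz":[0.001,0.001,0.116],"angular":[0,0,0],"claw":1}
    - {"xyz":[0.001,0.001,0.116],"angular":[0,0,0],"claw":1}
    - {"xyz":[0.001,0.001,0.116],"angular":[0,0,0],"claw":1}
  force: 60

```text
time_s: 10.75
tcp_pos: [0.6039, -0.0476, 0.3057]
tool_rot: [0.002, -0.023, 1.0, -0.0]
ft_force: [-0.4, 0.3, 5.4]
opening: 0.0237
```

```bash
python3 - <<'E'
from h import *
s=ctrl.state();print(s['time_s'],s['tcp_pos'],s['tool_rot'],s['ft_force'],s['ft_torque'],s['opening'])
c=cam('wrist');save(c,'w4.png',1.2);c=cam('scene');cv2.imwrite('pics/s5.png',cv2.resize(c['img'][130:330,190:370,::-1],None,fx=3,fy=3,interpolation=cv2.INTER_CUBIC))
E
```

```text
10.75 [ 0.60387038 -0.04764434  0.30570919] [ 1.61728901e-03 -2.26501028e-02  9.99742127e-01 -1.92707609e-04] [-0.40899664  0.34574425  5.3611366 ] [0.13493326 0.11282213 0.06401194] 0.02372556702139809
```

View pics/w4.png

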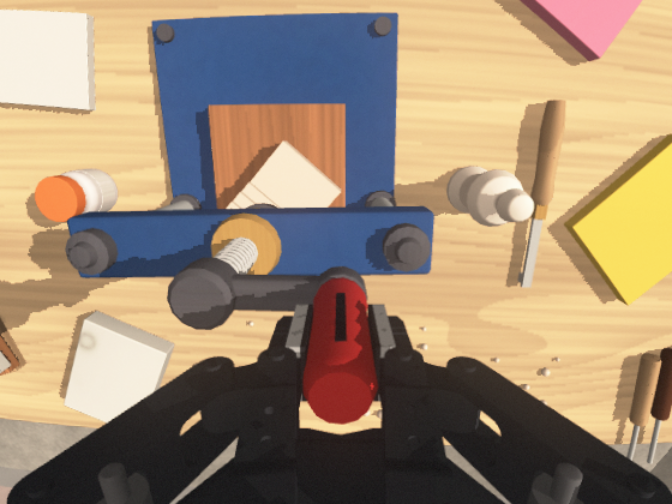

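View pics/s5.png

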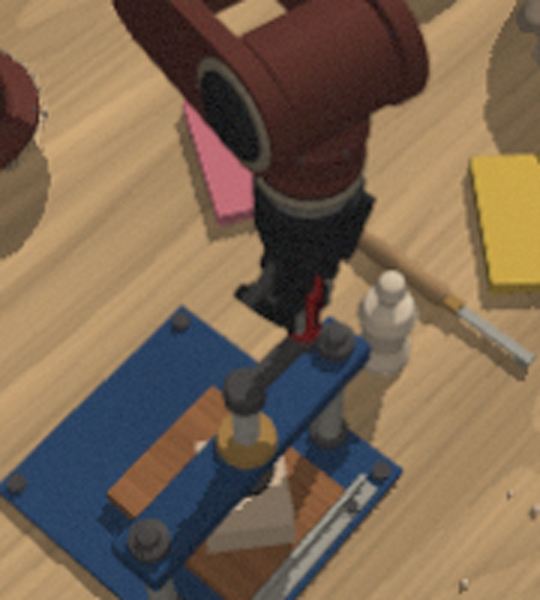

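```bash
python3 - <<'E'
from h import *
ax=np.array([.6044,-.1176])
for f in ('s3.npz','w2.npz'):
    c=dict(np.load(f));P=cloud(c)
    d=np.hypot(P[...,0]-ax[0],P[...,1]-ax[1]);z=P[...,2];g=c['img'].max(2)
    m=(d<.03)&(z>.085)&(z<.155);print(f,m.sum(),'foot-ish z pct',np.round(np.percentile(z[m],[1,5,25,50,75,99]),4), np.histogram(z[m],bins=np.arange(.085,.16,.005))[0])
    m=(d<.022)&(z>.04)&(z<.085);print('stone in disc',m.sum(),np.histogram(z[m],bins=np.arange(.05,.085,.0025)))
E
```

```text
s3.npz 36 foot-ish z pct [0.1204 0.1214 0.1298 0.1364 0.1387 0.151 ] [ 0  0  0  0  0  0  0  6  4  4 15  5  1  1]
stone in disc 52 (array([ 0,  0,  0,  0,  0,  0,  1,  2,  7, 11, 18,  7,  5,  1]), array([0.05  , 0.0525, 0.055 , 0.0575, 0.06  , 0.0625, 0.065 , 0.0675,
       0.07  , 0.0725, 0.075 , 0.0775, 0.08  , 0.0825, 0.085 ]))
w2.npz 620 foot-ish z pct [0.118  0.1198 0.1282 0.1368 0.1389 0.1543] [  0   0   0   0   0   0  33  79  45  76 293  20   7  67]
stone in disc 706 (array([  0,   0,  35, 161,  22, 127, 149,  16, 137,  22,  19,  18,   0,
         0]), array([0.05  , 0.0525, 0.055 , 0.0575, 0.06  , 0.0625, 0.065 , 0.0675,
       0.07  , 0.0725, 0.075 , 0.0775, 0.08  , 0.0825, 0.085 ]))
```

```bash
cat > tab.py <<'E'
import numpy as np,sys
a=float(sys.argv[1]);step=float(sys.argv[2]);n=int(sys.argv[3])
p=lambda t:70*np.array([-np.sin(np.radians(t)),np.cos(np.radians(t))])
for k in range(1,n+1):
    d=p(a+k*step)-p(a);print("[%.4f, %.4f, %.4f]"%(d[0]/1e3,d[1]/1e3,k*step/360*.02))
E
python3 tab.py 1.9 15 12; echo; python3 tab.py 181.9 15 12
```

```text
[-0.0180, -0.0030, 0.0008]
[-0.0347, -0.0105, 0.0017]
[-0.0488, -0.0221, 0.0025]
[-0.0594, -0.0370, 0.0033]
[-0.0659, -0.0541, 0.0042]
[-0.0676, -0.0723, 0.0050]
[-0.0647, -0.0903, 0.0058]
[-0.0571, -0.1070, 0.0067]
[-0.0455, -0.1211, 0.0075]
[-0.0306, -0.1317, 0.0083]
[-0.0135, -0.1381, 0.0092]
[0.0046, -0.1399, 0.0100]

[0.0180, 0.0030, 0.0008]
[0.0347, 0.0105, 0.0017]
[0.0488, 0.0221, 0.0025]
[0.0594, 0.0370, 0.0033]
[0.0659, 0.0541, 0.0042]
[0.0676, 0.0723, 0.0050]
[0.0647, 0.0903, 0.0058]
[0.0571, 0.1070, 0.0067]
[0.0455, 0.1211, 0.0075]
[0.0306, 0.1317, 0.0083]
[0.0135, 0.1381, 0.0092]
[-0.0046, 0.1399, 0.0100]
```

Emit:
apply_moves:
  plan:
    - {"xyz":[-0.009,-0.001,0.0004],"angular":[0,0,0],"claw":1}
    - {"xyz":[-0.018,-0.003,0.0008],"angular":[0,0,0],"claw":1}
    - {"xyz":[-0.0347,-0.0105,0.0017],"angular":[0,0,0],"claw":1}
    - {"xyz":[-0.0488,-0.0221,0.0025],"angular":[0,0,0],"claw":1}
    - {"xyz":[-0.0594,-0.037,0.0033],"angular":[0,0,0],"claw":1}
    - {"xyz":[-0.0659,-0.0541,0.0042],"angular":[0,0,0],"claw":1}
    - {"xyz":[-0.0676,-0.0723,0.005],"angular":[0,0,0],"claw":1}
  force: 60

```text
time_s: 11.55
tcp_pos: [0.6758, -0.1154, 0.3008]
tool_rot: [0.002, -0.024, 1.0, 0.001]
ft_force: [-0.3, 5.8, 5.8]
opening: 0.0236
```

```bash
python3 - <<'E'
from h import *
s=ctrl.state();print(s['time_s'],s['tcp_pos'],s['tool_rot'],s['ft_force'],s['ft_torque'],s['opening'])
E
```

```text
11.55 [ 0.6757589  -0.11543507  0.30077516] [ 0.00221472 -0.02365029  0.99971685  0.00140995] [-0.33886295  5.79390011  5.77822826] [0.90789934 0.09359869 0.0178966 ] 0.023579010213129824
```

```bash
python3 tab.py 91.9 15 12; echo; python3 tab.py 271.9 15 12
```

```text
[0.0030, -0.0180, 0.0008]
[0.0105, -0.0347, 0.0017]
[0.0221, -0.0488, 0.0025]
[0.0370, -0.0594, 0.0033]
[0.0541, -0.0659, 0.0042]
[0.0723, -0.0676, 0.0050]
[0.0903, -0.0647, 0.0058]
[0.1070, -0.0571, 0.0067]
[0.1211, -0.0455, 0.0075]
[0.1317, -0.0306, 0.0083]
[0.1381, -0.0135, 0.0092]
[0.1399, 0.0046, 0.0100]

[-0.0030, 0.0180, 0.0008]
[-0.0105, 0.0347, 0.0017]
[-0.0221, 0.0488, 0.0025]
[-0.0370, 0.0594, 0.0033]
[-0.0541, 0.0659, 0.0042]
[-0.0723, 0.0676, 0.0050]
[-0.0903, 0.0647, 0.0058]
[-0.1070, 0.0571, 0.0067]
[-0.1211, 0.0455, 0.0075]
[-0.1317, 0.0306, 0.0083]
[-0.1381, 0.0135, 0.0092]
[-0.1399, -0.0046, 0.0100]
```

Emit:
apply_moves:
  plan:
    - {"xyz":[0.003,-0.018,0.0008],"angular":[0,0,0],"claw":1}
    - {"xyz":[0.0105,-0.0347,0.0017],"angular":[0,0,0],"claw":1}
    - {"xyz":[0.0221,-0.0488,0.0025],"angular":[0,0,0],"claw":1}
    - {"xyz":[0.037,-0.0594,0.0033],"angular":[0,0,0],"claw":1}
    - {"xyz":[0.0541,-0.0659,0.0042],"angular":[0,0,0],"claw":1}
    - {"xyz":[0.0723,-0.0676,0.005],"angular":[0,0,0],"claw":1}
    - {"xyz":[0.0903,-0.0647,0.0058],"angular":[0,0,0],"claw":1}
    - {"xyz":[0.107,-0.0571,0.0067],"angular":[0,0,0],"claw":1}
    - {"xyz":[0.1211,-0.0455,0.0075],"angular":[0,0,0],"claw":1}
    - {"xyz":[0.1317,-0.0306,0.0083],"angular":[0,0,0],"claw":1}
    - {"xyz":[0.1381,-0.0135,0.0092],"angular":[0,0,0],"claw":1}
    - {"xyz":[0.1399,0.0046,0.01],"angular":[0,0,0],"claw":1}

```text
time_s: 12.75
tcp_pos: [0.5351, -0.12, 0.2907]
tool_rot: [0.003, -0.022, 1.0, -0.003]
ft_force: [5.7, -5.7, 3.0]
opening: 0.0235
```

```bash
python3 - <<'E'
from h import *
s=ctrl.state();print(s['time_s'],s['tcp_pos'],s['tool_rot'],s['ft_force'],s['ft_torque'],s['opening'])
c=cam('wrist');save(c,'w5.png',1.2)
E
```

```text
12.75 [ 0.53514451 -0.11999281  0.29066014] [ 0.00295428 -0.02181083  0.99975454 -0.00253409] [ 5.68430093 -5.71656544  2.99308743] [-0.68102222 -0.90312456 -0.04023113] 0.023513441915598305
```

View pics/w5.png

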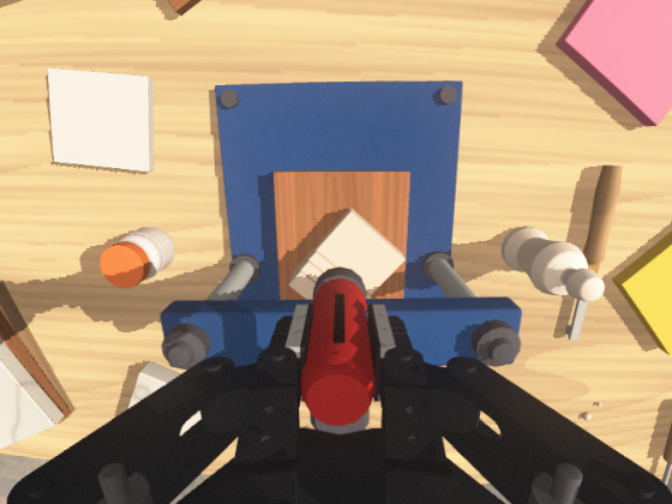

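Emit:
apply_moves:
  plan:
    - {"xyz":[-0.004,0.018,0.0008],"angular":[0,0,0],"claw":1}
    - {"xyz":[-0.0115,0.0347,0.0017],"angular":[0,0,0],"claw":1}
    - {"xyz":[-0.0231,0.0488,0.0025],"angular":[0,0,0],"claw":1}
    - {"xyz":[-0.038,0.0594,0.0033],"angular":[0,0,0],"claw":1}
    - {"xyz":[-0.0551,0.0659,0.0042],"angular":[0,0,0],"claw":1}
    - {"xyz":[-0.0733,0.0676,0.005],"angular":[0,0,0],"claw":1}
    - {"xyz":[-0.0913,0.0647,0.0058],"angular":[0,0,0],"claw":1}
    - {"xyz":[-0.108,0.0571,0.0067],"angular":[0,0,0],"claw":1}
    - {"xyz":[-0.1221,0.0455,0.0075],"angular":[0,0,0],"claw":1}
    - {"xyz":[-0.1327,0.0306,0.0083],"angular":[0,0,0],"claw":1}
    - {"xyz":[-0.1391,0.0135,0.0092],"angular":[0,0,0],"claw":1}
    - {"xyz":[-0.1409,-0.0046,0.01],"angular":[0,0,0],"claw":1}

```text
time_s: 14.0
tcp_pos: [0.676, -0.1159, 0.2807]
tool_rot: [0.001, -0.023, 1.0, 0.001]
ft_force: [-3.8, 5.5, 7.2]
opening: 0.0237
```

```bash
python3 - <<'E'
from h import *
s=ctrl.state();print(s['time_s'],s['tcp_pos'],s['tool_rot'],s['ft_force'],s['ft_torque'],s['opening'])
E
```

```text
14.0 [ 0.67604654 -0.11590088  0.28065178] [ 9.50902063e-04 -2.34199317e-02  9.99724248e-01  1.42529788e-03] [-3.81938517  5.46305254  7.20076333] [ 0.89983089  0.58331028 -0.00897904] 0.023719389328155798
```

Emit:
apply_moves:
  plan:
    - {"xyz":[0.0035,-0.018,0.0008],"angular":[0,0,0],"claw":1}
    - {"xyz":[0.011,-0.0347,0.0017],"angular":[0,0,0],"claw":1}
    - {"xyz":[0.0226,-0.0488,0.0025],"angular":[0,0,0],"claw":1}
    - {"xyz":[0.0375,-0.0594,0.0033],"angular":[0,0,0],"claw":1}
    - {"xyz":[0.0546,-0.0659,0.0042],"angular":[0,0,0],"claw":1}
    - {"xyz":[0.0728,-0.0676,0.005],"angular":[0,0,0],"claw":1}
    - {"xyz":[0.0908,-0.0647,0.0058],"angular":[0,0,0],"claw":1}
    - {"xyz":[0.1075,-0.0571,0.0067],"angular":[0,0,0],"claw":1}
    - {"xyz":[0.1216,-0.0455,0.0075],"angular":[0,0,0],"claw":1}
    - {"xyz":[0.1322,-0.0306,0.0083],"angular":[0,0,0],"claw":1}
    - {"xyz":[0.1386,-0.0135,0.0092],"angular":[0,0,0],"claw":1}
    - {"xyz":[0.1404,0.0046,0.01],"angular":[0,0,0],"claw":1}

```text
time_s: 15.2
tcp_pos: [0.5353, -0.1203, 0.2707]
tool_rot: [0.002, -0.022, 1.0, -0.002]
ft_force: [3.4, -5.5, 3.7]
opening: 0.0235
```

```bash
python3 - <<'E'
from h import *
s=ctrl.state();print(s['time_s'],s['tcp_pos'],s['tool_rot'],s['ft_force'],s['ft_torque'],s['opening'])
c=cam('scene');cv2.imwrite('pics/s6.png',cv2.resize(c['img'][200:340,200:360,::-1],None,fx=4.5,fy=4.2,interpolation=cv2.INTER_CUBIC))
E
python3 tab.py 271.9 15 12
```

```text
15.2 [ 0.53528489 -0.1202934   0.27071449] [ 0.00220797 -0.02177231  0.99975741 -0.00249313] [ 3.43691919 -5.53157238  3.71633932] [-0.72816838 -0.64403358  0.00551254] 0.023487926177348364
[-0.0030, 0.0180, 0.0008]
[-0.0105, 0.0347, 0.0017]
[-0.0221, 0.0488, 0.0025]
[-0.0370, 0.0594, 0.0033]
[-0.0541, 0.0659, 0.0042]
[-0.0723, 0.0676, 0.0050]
[-0.0903, 0.0647, 0.0058]
[-0.1070, 0.0571, 0.0067]
[-0.1211, 0.0455, 0.0075]
[-0.1317, 0.0306, 0.0083]
[-0.1381, 0.0135, 0.0092]
[-0.1399, -0.0046, 0.0100]
```

View pics/s6.png

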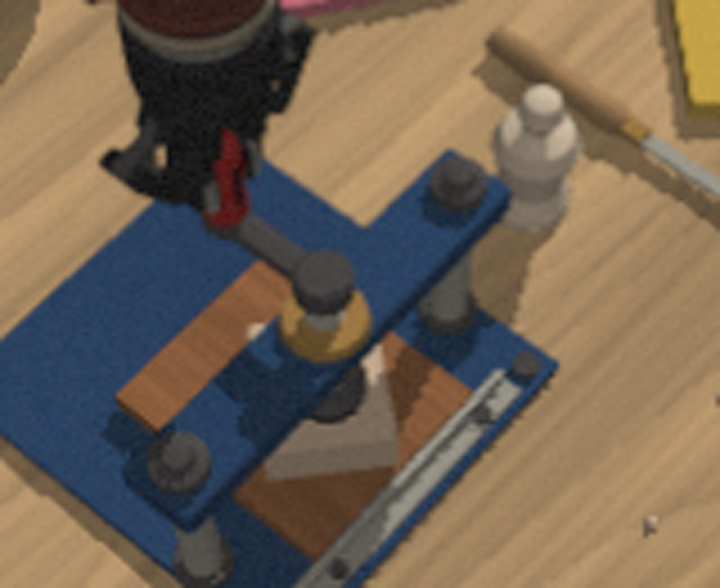

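Emit:
apply_moves:
  plan:
    - {"xyz":[-0.003,0.018,0.0008],"angular":[0,0,0],"claw":1}
    - {"xyz":[-0.0105,0.0347,0.0017],"angular":[0,0,0],"claw":1}
    - {"xyz":[-0.0221,0.0488,0.0025],"angular":[0,0,0],"claw":1}
    - {"xyz":[-0.037,0.0594,0.0033],"angular":[0,0,0],"claw":1}

```text
time_s: 15.65
tcp_pos: [0.5686, -0.058, 0.2674]
tool_rot: [-0.0, -0.022, 1.0, -0.001]
ft_force: [-4.2, -3.2, 8.7]
opening: 0.0236
```

```bash
cat > ft.py <<'E'
from h import *
s=ctrl.state();d=np.array(s['tcp_pos'][:2])-[.6055,-.1178];r=np.linalg.norm(d);u=d/r;t=np.array([u[1],-u[0]])
f=s['ft_force'];print(s['time_s'],np.round(s['tcp_pos'],4),'F',np.round(f,1),'r',round(r,4),'crankdeg(cw from press x)',round((2.6-np.degrees(np.arctan2(d[1],d[0])))%360,1),'tang',round(f[:2]@t,2),'rad',round(f[:2]@u,2),s['opening'])
E
python3 ft.py; python3 tab.py 331.9 10 12
```

```text
15.65 [ 0.5686 -0.058   0.2674] F [-4.2 -3.2  8.7] r 0.0702 crankdeg(cw from press x) 240.9 tang -5.28 rad -0.48 0.02356197249702475
[-0.0112, 0.0048, 0.0006]
[-0.0231, 0.0076, 0.0011]
[-0.0353, 0.0082, 0.0017]
[-0.0474, 0.0067, 0.0022]
[-0.0591, 0.0032, 0.0028]
[-0.0700, -0.0023, 0.0033]
[-0.0797, -0.0096, 0.0039]
[-0.0881, -0.0186, 0.0044]
[-0.0947, -0.0288, 0.0050]
[-0.0995, -0.0400, 0.0056]
[-0.1023, -0.0519, 0.0061]
[-0.1029, -0.0641, 0.0067]
```

Emit:
apply_moves:
  plan:
    - {"xyz":[-0.0112,0.0048,0.0006],"angular":[0,0,0],"claw":1}
    - {"xyz":[-0.0231,0.0076,0.0011],"angular":[0,0,0],"claw":1}
    - {"xyz":[-0.0353,0.0082,0.0017],"angular":[0,0,0],"claw":1}
    - {"xyz":[-0.0474,0.0067,0.0022],"angular":[0,0,0],"claw":1}

```text
time_s: 16.05
tcp_pos: [0.6157, -0.0482, 0.2651]
tool_rot: [-0.001, -0.023, 1.0, 0.001]
ft_force: [-6.6, 2.5, 9.7]
opening: 0.0237
```

```bash
python3 ft.py; python3 tab.py 11.9 10 12
```

```text
16.05 [ 0.6157 -0.0482  0.2651] F [-6.6  2.5  9.7] r 0.0703 crankdeg(cw from press x) 281.0 tang -6.88 rad 1.51 0.023664528628075526
[-0.0117, -0.0035, 0.0006]
[-0.0226, -0.0091, 0.0011]
[-0.0323, -0.0164, 0.0017]
[-0.0407, -0.0253, 0.0022]
[-0.0473, -0.0355, 0.0028]
[-0.0521, -0.0467, 0.0033]
[-0.0549, -0.0586, 0.0039]
[-0.0555, -0.0708, 0.0044]
[-0.0541, -0.0829, 0.0050]
[-0.0505, -0.0946, 0.0056]
[-0.0450, -0.1055, 0.0061]
[-0.0377, -0.1152, 0.0067]
```

Emit:
apply_moves:
  plan:
    - {"xyz":[-0.0117,-0.0035,0.0006],"angular":[0,0,0],"claw":1}
    - {"xyz":[-0.0226,-0.0091,0.0011],"angular":[0,0,0],"claw":1}
    - {"xyz":[-0.0226,-0.0091,0.0011],"angular":[0,0,0],"claw":1}

```text
time_s: 16.35
tcp_pos: [0.6398, -0.0565, 0.264]
tool_rot: [0.0, -0.023, 1.0, 0.001]
ft_force: [-2.5, 3.6, 8.6]
opening: 0.0235
```

```bash
python3 ft.py; python3 ft.py;  python3 tab.py 31.9 10 12
```

```text
16.35 [ 0.6398 -0.0565  0.264 ] F [-2.5  3.6  8.6] r 0.0702 crankdeg(cw from press x) 301.8 tang -3.96 rad 1.88 0.023461520665925124
16.35 [ 0.6398 -0.0565  0.264 ] F [-2.5  3.6  8.6] r 0.0702 crankdeg(cw from press x) 301.8 tang -3.96 rad 1.88 0.023461520665925124
[-0.0098, -0.0073, 0.0006]
[-0.0181, -0.0162, 0.0011]
[-0.0248, -0.0265, 0.0017]
[-0.0295, -0.0377, 0.0022]
[-0.0323, -0.0496, 0.0028]
[-0.0330, -0.0617, 0.0033]
[-0.0315, -0.0739, 0.0039]
[-0.0280, -0.0855, 0.0044]
[-0.0224, -0.0964, 0.0050]
[-0.0151, -0.1062, 0.0056]
[-0.0062, -0.1145, 0.0061]
[0.0040, -0.1212, 0.0067]
```

Emit:
apply_moves:
  plan:
    - {"xyz":[-0.0098,-0.0073,0.0006],"angular":[0,0,0],"claw":1}
    - {"xyz":[-0.0181,-0.0162,0.0011],"angular":[0,0,0],"claw":1}

```text
time_s: 16.55
tcp_pos: [0.6575, -0.0704, 0.263]
tool_rot: [-0.001, -0.024, 1.0, 0.002]
ft_force: [-6.0, 6.5, 9.3]
opening: 0.0238
```

```bash
python3 ft.py;  python3 - <<'E'
from h import *
c=cam('scene');cv2.imwrite('pics/s7.png',cv2.resize(c['img'][240:330,230:330,::-1],None,fx=6.5,fy=6.5,interpolation=cv2.INTER_CUBIC))
E
python3 tab.py 51.9 10 12
```

```text
16.55 [ 0.6575 -0.0704  0.263 ] F [-6.   6.5  9.3] r 0.0703 crankdeg(cw from press x) 320.2 tang -8.87 rad -0.09 0.02375796330364879
[-0.0067, -0.0102, 0.0006]
[-0.0115, -0.0214, 0.0011]
[-0.0142, -0.0333, 0.0017]
[-0.0149, -0.0455, 0.0022]
[-0.0134, -0.0576, 0.0028]
[-0.0099, -0.0693, 0.0033]
[-0.0043, -0.0802, 0.0039]
[0.0030, -0.0899, 0.0044]
[0.0119, -0.0983, 0.0050]
[0.0221, -0.1049, 0.0056]
[0.0333, -0.1097, 0.0061]
[0.0452, -0.1125, 0.0067]
```

View pics/s7.png

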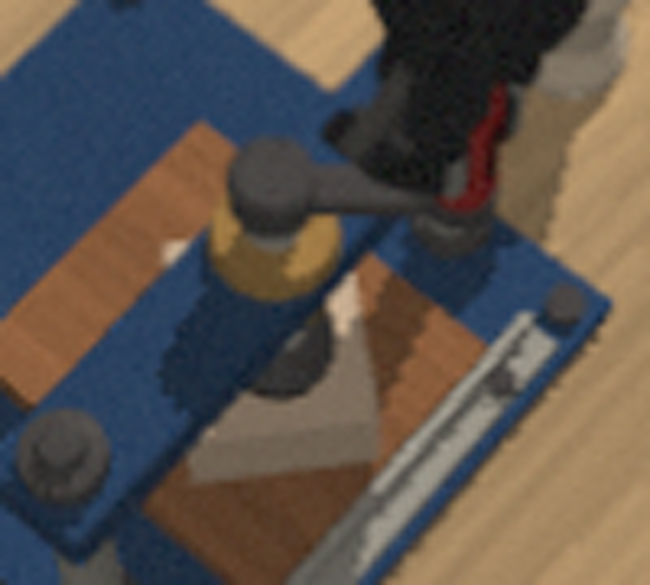

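Emit:
apply_moves:
  plan:
    - {"xyz":[-0.0067,-0.0102,0.0006],"angular":[0,0,0],"claw":1}
    - {"xyz":[-0.0115,-0.0214,0.0011],"angular":[0,0,0],"claw":1}

```text
time_s: 16.8
tcp_pos: [0.6702, -0.0906, 0.2619]
tool_rot: [-0.0, -0.024, 1.0, 0.003]
ft_force: [-5.1, 10.8, 9.4]
opening: 0.0235
```

```bash
python3 ft.py; python3 tab.py 71.9 10 4
```

```text
16.8 [ 0.6702 -0.0906  0.2619] F [-5.1 10.8  9.4] r 0.0702 crankdeg(cw from press x) 339.8 tang -11.94 rad -0.51 0.023514610654851796
[-0.0028, -0.0119, 0.0006]
[-0.0034, -0.0241, 0.0011]
[-0.0020, -0.0362, 0.0017]
[0.0016, -0.0479, 0.0022]
```

Emit:
apply_moves:
  plan:
    - {"xyz":[0,0,0],"angular":[0,0,0],"claw":1}
    - {"xyz":[0,0,0],"angular":[0,0,0],"claw":1}
    - {"xyz":[0,0,0],"angular":[0,0,0],"claw":1}
    - {"xyz":[0,0,0],"angular":[0,0,0],"claw":1}

```text
time_s: 17.2
tcp_pos: [0.6707, -0.092, 0.2619]
tool_rot: [0.001, -0.023, 1.0, 0.001]
ft_force: [-2.3, 4.7, 7.7]
opening: 0.0235
```

```bash
python3 ft.py
```

```text
17.2 [ 0.6707 -0.092   0.2619] F [-2.3  4.7  7.7] r 0.0701 crankdeg(cw from press x) 341.0 tang -5.23 rad -0.38 0.023511271290367817
```

Emit:
apply_moves:
  plan:
    - {"xyz":[0.0003,0.0009,0],"angular":[0,0,0],"claw":1}
    - {"xyz":[0.0003,0.0009,0],"angular":[0,0,0],"claw":1}
    - {"xyz":[0.0003,0.0009,0],"angular":[0,0,0],"claw":1}

```text
time_s: 17.5
tcp_pos: [0.6706, -0.0918, 0.2619]
tool_rot: [0.001, -0.023, 1.0, 0.0]
ft_force: [-1.7, 2.9, 8.2]
opening: 0.0235
```

```bash
python3 ft.py
```

```text
17.5 [ 0.6706 -0.0918  0.2619] F [-1.7  2.9  8.2] r 0.0701 crankdeg(cw from press x) 340.8 tang -3.35 rad -0.46 0.02350381302452403
```

Emit:
apply_moves:
  plan:
    - {"xyz":[0.0003,0.001,0],"angular":[0,0,0],"claw":0.6}
    - {"xyz":[0.0003,0.001,0],"angular":[0,0,0],"claw":0.3}
    - {"xyz":[0.0003,0.001,0],"angular":[0,0,0],"claw":0.1}
    - {"xyz":[0.0003,0.001,0],"angular":[0,0,0],"claw":0}
    - {"xyz":[0.0003,0.001,0],"angular":[0,0,0],"claw":0}

```text
time_s: 18.0
tcp_pos: [0.6692, -0.0913, 0.2591]
tool_rot: [-0.0, -0.023, 1.0, 0.0]
ft_force: [0.1, 0.1, 0.2]
opening: 0.0855
```

```bash
python3 ft.py; python3 - <<'E'
from h import *
c=cam('wrist');save(c,'w6.png',1.2)
E
```

```text
18.0 [ 0.6692 -0.0913  0.2591] F [0.1 0.1 0.2] r 0.069 crankdeg(cw from press x) 340.0 tang -0.1 rad 0.14 0.08547534715005767
```

View pics/w6.png

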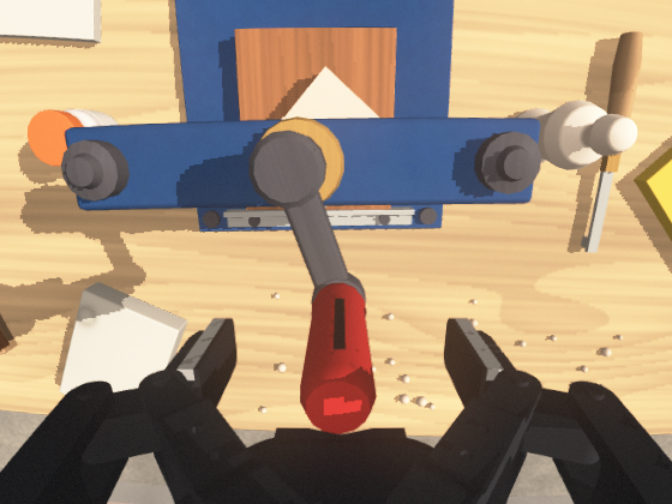

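Emit:
apply_moves:
  plan:
    - {"xyz":[0,0,-0.03],"angular":[0,0,0],"claw":0}
    - {"xyz":[0,0,-0.075],"angular":[0,0,0],"claw":0}
    - {"xyz":[0,0,-0.12],"angular":[0,0,0],"claw":0}
    - {"xyz":[0,0,-0.16],"angular":[0,0,0],"claw":0}
    - {"xyz":[0.05,0,-0.19],"angular":[0,0,0],"claw":0}
    - {"xyz":[0.1,0,-0.19],"angular":[0,0,0],"claw":0}
    - {"xyz":[0.15,0,-0.19],"angular":[0,0,0],"claw":0}
    - {"xyz":[0.18,0,-0.19],"angular":[0,0,0],"claw":0}
    - {"xyz":[0.18,0,-0.19],"angular":[0,0,0],"claw":0}
    - {"xyz":[0.18,0,-0.19],"angular":[0,0,0],"claw":0}

```text
time_s: 19.05
tcp_pos: [0.4892, -0.0993, 0.4503]
tool_rot: [0.001, -0.022, 1.0, -0.0]
ft_force: [0.1, -1.2, 0.1]
opening: 0.0851
```

```bash
python3 ft.py; python3 - <<'E'
from h import *
c=cam('wrist');save(c,'w7.png',1.2)
c=cam('scene');cv2.imwrite('pics/s8.png',cv2.resize(c['img'][215:340,220:350,::-1],None,fx=4.6,fy=4.6,interpolation=cv2.INTER_CUBIC))
P=cloud(c);im=c['img'].astype(int);red=(im[...,0]>110)&(im[...,1]<70)&(im[...,2]<70)&(P[...,2]>.2)&(P[...,2]<.34);print(P[red].max(0),P[red].mean(0))
E
```

```text
19.05 [ 0.4892 -0.0993  0.4503] F [ 0.1 -1.2  0.1] r 0.1177 crankdeg(cw from press x) 191.6 tang -1.19 rad -0.29 0.08510625528230742
[ 0.68232259 -0.08354687  0.31585879] [ 0.67272981 -0.09310402  0.31165743]
```

View pics/w7.png

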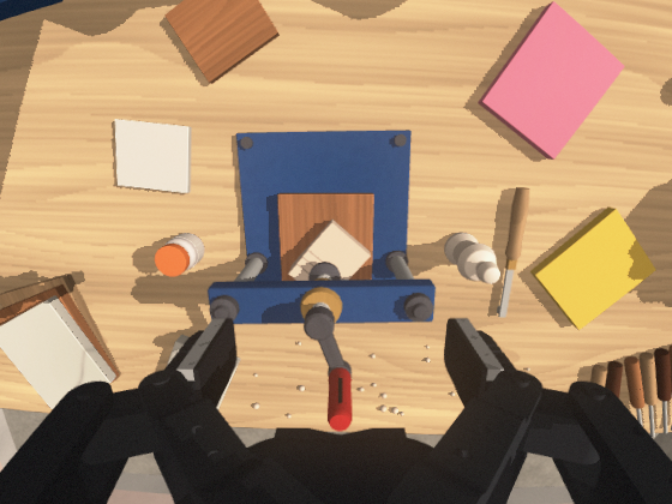

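View pics/s8.png

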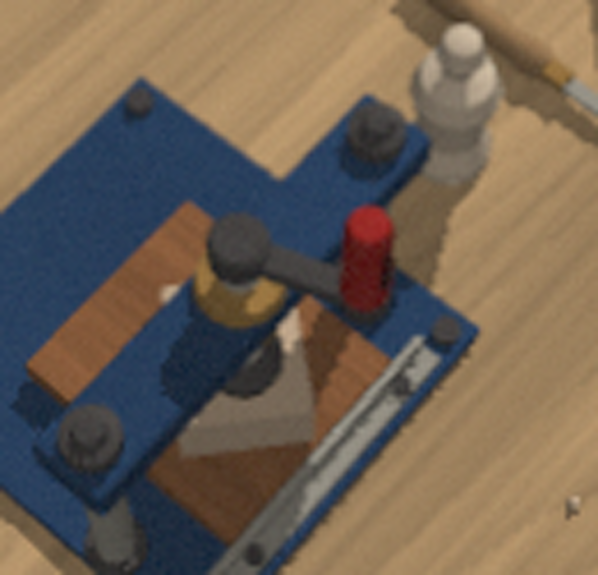

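```bash
python3 -c "
from workcell import ctrl
print(ctrl.job_done())"
```

```text
the job is handed in; nothing more can be done
None
```

The board is seated against the stop, the foot is wound down onto the stone, and the press holds with the hand clear of it. I handed the job in at about 19 s of the 69 s allowed.

**Board:** I pushed the brown board on the bed, the larger of the two brown ones, with both fingertips spread across its front edge. It moved about 45 mm, until further pushing only raised the force, to about 20 N, with no movement. The last pictures show it square against the stop.

**Winding:** I took the red grip and wound about 790° clockwise (2.2 turns) without letting go. Contact came near crank angle 630°. I stopped at about 701°, and the crank has not visibly moved since I let go.

**Foot force:** I had no direct reading, so this is an estimate of about 105–125 N.
- The rise in pull at the grip gave 107–125 N.
- The foot's travel below the measured stone height gave about 117 N.
- The pull readings were noisy. The last one alone would mean 123–140 N, so the estimate averages three readings.

**Last look:** The foot is on the stone, which looks level. The figurine, the glue jar and the chisel were not touched and look unmoved in the pictures, though I did not measure their positions. The arm is clear and touches nothing.

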